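# Find the T-key that turns the reel's lock

## Task

The brass lock in the middle of the brown reel is holding its drum. Find which of the three T-keys hanging in the wooden stand goes into the lock's slot and can turn it, push that key fully home, turn it clockwise (seen from above) by about a quarter turn, and leave it standing in the lock. Any other key you try goes back into its own place in the stand.

Things in the scene. Friction and masses are not known exactly. Their poses are not given: they have to be found in the camera images.
- key_flat: Bright steel T-key, 150 g, hanging upright in the stand. Origin: centre of its collar's underside, 85 mm above the counter; z up. Collar 44 (x) x 54 (y) x 6 mm. Below it a flat blade 8 mm in x, 32 in y, 32 long. Above it a neck of 14 mm diameter, then the grip bar: 12 mm in x, 50 in y, from 32 to 54 mm above the origin (take it across x). A half turn about z changes nothing.
- key_square: Black T-key, same origin, collar, bar and mass, but a square blade 26 x 26 mm, 32 long. The wooden stand is fixed, 56 x 200 mm (foot 76 x 200), top 85 mm up, open underneath so that the blades show from the side; three holes in a row along the keys' y, 64 mm apart, 35 (x) x 39 (y) mm, in a plate 8 mm thick. Any key may hang in any hole.
- key_round: Brass T-key, same origin, collar, bar and mass, but its blade is a round pin of 16 mm diameter, 32 mm long.
- lock_slot (a point): Centre of the slot's mouth in the lock's flat top (brass disc, 72 mm diameter, in the middle of a fixed brown reel 120 mm across), 50 mm above the counter. Turns with the lock; z up. The slot runs along the point's y: 20 mm wide in x, 46 long in y, 40 deep, upright walls. A key is fully home when its collar rests on the lock's top.
- lock (a joint): Turn of the lock in rad: 0 locked, grows clockwise seen from above, stop at 1.5. Stiff by 0.06 N m, stays where it is left. The point's yaw falls by as much as this grows. The slot is roomy: a centred blade turns some 0.4 rad inside it before it drives the lock.
Mind the look-alikes: they are no part of the job. What is shaped like the key_flat but purple or red is not meant.

How it is judged:
On the way, in this order (a step that is already met when the one before it is completed fails the run):
1. the steel key with the flat blade stands fully home in the lock, its collar on the lock's top (horizontal distance between key_flat and lock_slot below 0.014 m and z of key_flat in the frame of lock_slot below 0.005 m and angle between key_flat's own z axis and vertical below 0.17 rad), for 0.1 s.
2. the lock is turned clockwise by at least 0.6 rad (value of joint lock above 0.6 rad), for 0.1 s.
At the end, for the whole second after the job is handed in: Lock turned clockwise to 0.6 rad or more; the flat-bladed steel key at rest in its slot (within 14 mm of its centre, collar within 5 mm of the lock's top, upright within 10 degrees); the other two keys hang in the stand within 15 mm of where they began, upright within 10 degrees (all of step 1 and value of joint lock above 0.6 rad and linear speed of key_flat below 0.02 m/s and distance of each of key_square, key_round from where it was at the start of the episode below 0.015 m and angle between each of key_square, key_round's own z axis and vertical below 0.17 rad); the robot touches nothing.
It also fails if it takes over 64 s, if anything falls off the work surface, if the arm or the gripper's body presses on something with over 40 N, if the wrist force passes 120 N, or if a joint passes its speed limit or range.

## Robot

A 7-joint arm with a two-finger parallel gripper is mounted at the origin on the work surface. World frame = base frame: x ahead of the robot, y to its left, z up, the work surface at z = 0. Lengths are in m, angles in rad, forces in N, time in s.
With the tool pointing down it reaches from about 0.425 to 0.875 m from the base axis. Payload 4.7 kg.
Tool frame: the origin (TCP) lies at the very end of the fingers, on their centre line; the grasp point (between the pads) lies behind it (ctrl.tcp_to_grasp is the z of the grasp point in the tool frame, in m); z points along the fingers, y is the line along which they close (so a half turn about z gives the same grasp; the last joint's range is limited). The gripper opens to 87 mm and grips with 3 to 60 N. Pads are 19 mm wide; open, the fingers measure 117 mm over their backs; the gripper's body (75 mm by 190 mm) begins 51 mm behind the grasp point.
Start: joints at [-1.115, 0.321, -0.07, 1.45, 0.023, 1.371, -0.057], TCP at [0.278, 0.588, 0.223] pointing down, gripper open.
Joint ranges: [-2.86, 2.86], [-0.3, 2.09], [-1.38, 1.24], [0.06, 2.45], [-1.56, 4.7], [0.09, 2.05], [-2.69, 2.69]. Speed limits (rad/s): [2.57, 2.57, 3.14, 3.14, 3.14, 3.14, 3.14].

## Interface

Orientations are given as a rotation vector (axis times angle).
In Python, from bench import ctrl gives the robot as it stands.
- The arm moves only by the tool step_arm, never from a script. Its argument "targets" is a list of rows, each a list of 7 numbers: the shift along the world's x, y, z in cm, then the turn, a rotation vector about the world's x, y, z in degrees, then the opening, from 0 (shut) to 1 (fully open). A call has exactly 5 rows; each row shifts and turns the commanded pose from where the row before left it; what a row does not reach is not made up. A row lasts 1/12 s, in which the tool goes at most 41.7 mm and 7.16 degrees, less where a joint would pass 70% of its speed; a pose out of reach is approached as far as the arm can. A call with a gripper value outside its range is refused whole. The fingers move at their own pace and stop on an object; "force" is the grip in N (left out, the last holds). Time passes only in rows, so rows that do not move let the fingers close, or fill a call up. It gives the time, the measured TCP pose, the force, the opening and the grip force at its end, in the units of the state.
- ctrl.get_state(): the state, without advancing time (a new reading comes with each control period).
- ctrl.get_image(name): name is "scene" or "top" or "wrist"; returns (picture, depth): 400x640x3 uint8, red, green, blue; 400x640 float32, m along the optical axis (not along the pixel's ray), 0 where there is no reading.
- ctrl.camera_params(name): a dict with "intrinsics" (3x3 intrinsics, pixels), "rvec" (rotation vector, rad) and "tvec" (3), from world to camera coordinates, as OpenCV has them; the wrist camera has in their place "hand_eye" (4x4, takes a point from camera to tool coordinates, whose origin is the TCP and whose axes are the flange's). Camera axes: x right, y down, z forward; pixel columns grow to the right and rows downward; lengths in m; the calibration is good to about 2 mm. A picture is of the moment at which its call begins: read the wrist's pose just before it. camera_params takes no time and is no camera call.
- ctrl.close_job(): hands the job in; it is judged then, once.
The state is a dict: "time": time; "joint_positions": joint angles; "qd": joint speeds; "joint_torque": joint torques, N m; "position": TCP position; "tool_rot": TCP orientation; "ft_force": force on the tool from outside, world axes, zero at the start; "torque": the same for the moment, N m; "grip_width": opening from 0.0 (shut) to 1.0 (fully open); "grip_force": force on a finger pad.
Only numpy, scipy, OpenCV 4.12 (cv2) and the standard library are available. Lean on these libraries where they do the work, as an engineer would, in place of code of your own. Each camera call takes 0.05 s, during which the arm holds its last target. There are 200 camera calls.

## Working session

There is one attempt and no reset: what is moved stays moved. The work goes in short steps, Python scripts to look and compute and a tool call to move; the robot and the scene stay as the last step left them, time stands still between calls to the robot, and variables do not carry over. Pictures are saved under pics/ and viewed, at most 10 in all, crops included, and the job is handed in when it is done.

Besides the shell and the picture viewer there is one more tool, called after ">>>" in YAML: its name, and indented under it one key for each argument. step_arm: Moves the arm, as the interface text tells. Its arguments: {"type":"object","properties":{"targets":{"type":"array"},"force":{"type":"number"}},"required":["targets"]}

```bash
mkdir -p pics
cat > h.py <<'E'
import numpy as np, cv2
from bench import ctrl
def save(n,f):
    s=ctrl.get_state(); im,d=ctrl.get_image(n); cv2.imwrite(f'pics/{f}.png',im[:,:,::-1]); np.savez(f'pics/{f}.npz',im=im,d=d,p=s['position'],r=s['tool_rot']); return s
def cam(n,f):
    c=ctrl.camera_params(n); K=np.array(c['intrinsics'])
    if n=='wrist':
        z=np.load(f'pics/{f}.npz'); T=np.eye(4); T[:3,:3]=cv2.Rodrigues(z['r'])[0]; T[:3,3]=z['p']; T=T@np.array(c['hand_eye'])
    else:
        T=np.eye(4); T[:3,:3]=cv2.Rodrigues(np.array(c['rvec'],float))[0]; T[:3,3]=np.ravel(c['tvec']); T=np.linalg.inv(T)
    return K,T
def ray(n,f,uv):
    K,T=cam(n,f); return T[:3,3],T[:3,:3]@np.linalg.inv(K)@np.array([uv[0],uv[1],1.])
def onz(n,f,uv,z):
    o,d=ray(n,f,uv); return o+d*(z-o[2])/d[2]
def dep(n,f,uv):
    o,d=ray(n,f,uv); u,v=map(int,map(round,uv)); return o+d*np.load(f'pics/{f}.npz')['d'][v,u]
def cloud(n,f):
    K,T=cam(n,f); z=np.load(f'pics/{f}.npz'); d=z['d']; v,u=np.mgrid[:d.shape[0],:d.shape[1]]
    P=np.linalg.inv(K)@np.stack([u.ravel(),v.ravel(),np.ones(d.size)])*d.ravel()
    return (T[:3,:3]@P).T.reshape(*d.shape,3)+T[:3,3]
E
python3 - <<'E'
from h import *
for n in('scene','top'): save(n,n+'0')
s=save('wrist','wrist0'); print(s['position'],s['tool_rot'],ctrl.tcp_to_grasp)
a=np.vstack([cv2.imread(f'pics/{n}0.png') for n in('scene','top')])
for n in('scene','top','wrist'): print(n,cam(n,n+'0')[1].round(3).tolist(),np.array(ctrl.camera_params(n)['intrinsics']).round(1).tolist())
E
```

```text
[0.27776355 0.58714301 0.22156062] [-6.88284504e-01 -3.06499277e+00  2.62265667e-03] -0.0187
scene [[0.627, 0.522, -0.578, 1.135], [0.779, -0.407, 0.477, -0.438], [0.014, -0.749, -0.662, 0.767], [0.0, 0.0, 0.0, 1.0]] [[475.6, 0.0, 321.2], [0.0, 475.6, 200.1], [0.0, 0.0, 1.0]]
top [[0.027, -0.99, 0.139, 0.463], [-0.999, -0.023, 0.03, 0.041], [-0.026, -0.14, -0.99, 0.895], [0.0, 0.0, 0.0, 1.0]] [[455.3, 0.0, 314.6], [0.0, 455.3, 200.0], [0.0, 0.0, 1.0]]
wrist [[0.427, 0.872, 0.239, 0.213], [0.904, -0.411, -0.115, 0.618], [-0.002, 0.266, -0.964, 0.382], [0.0, 0.0, 0.0, 1.0]] [[356.1, 0.0, 319.9], [0.0, 356.1, 198.7], [0.0, 0.0, 1.0]]
```

View pics/scene0.png

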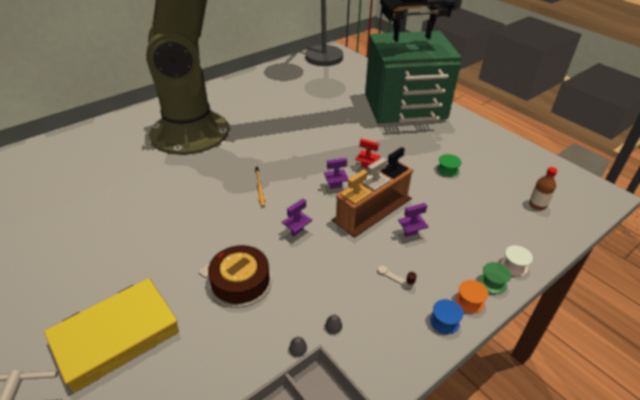

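View pics/top0.png

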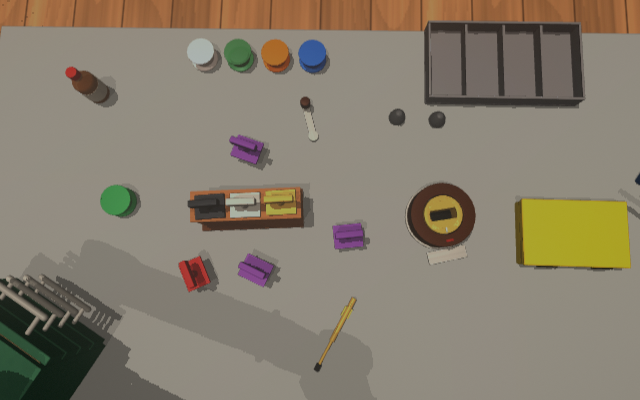

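The top view shows the stand with black at (207,205), steel at (243,204) and brass at (280,203), and the lock slot at (442,215). Purple look-alikes are at (247,150), (255,269) and (348,237), and a red one at (195,273). The steel key in the middle hole fits the description by colour; I'll confirm it in a crop and measure.

Run:
```python
from h import *
a=cv2.imread('pics/top0.png'); b=cv2.imread('pics/scene0.png')
r=lambda i,x,y,w,h:cv2.resize(i[y:y+h,x:x+w],(400,300),interpolation=cv2.INTER_CUBIC)
cv2.imwrite('pics/c1.png',np.vstack([np.hstack([r(a,180,160,140,105),r(a,395,175,100,75)]),np.hstack([r(b,325,140,100,75),r(b,195,235,92,69)])]))
C=cloud('top','top0')
for n,uv in dict(steel_bar=(240,202),brass_bar=(280,202),black_bar=(205,203),disc=(428,222),disc2=(458,210),slot=(442,214),table=(380,260)).items(): print(n,C[uv[1],uv[0]].round(4))
S=cloud('scene','scene0')
for n,uv in dict(disc=(228,262),disc2=(252,270),steel=(377,170)).items(): print(n,S[uv[1],uv[0]].round(4))
# bar points of all keys by height
for n,c in(('top',C),('scene',S)):
  X=c.reshape(-1,3); 
  for lo,hi in((.125,.145),):
    m=(X[:,2]>lo)&(X[:,2]<hi)&(X[:,0]>.3)&(X[:,0]<.62)&(X[:,1]<.4)&(X[:,1]>.05)
    print(n,m.sum(),X[m].min(0),X[m].max(0))
im=np.load('pics/top0.npz')['im'].astype(int); X=C
m=(X[...,2]>.125)&(X[...,0]>.4)&(X[...,0]<.55)&(X[...,1]>.05)&(X[...,1]<.4)
k,l,st,ce=cv2.connectedComponentsWithStats(m.astype(np.uint8))
for i in range(1,k):
  if st[i,4]<30: continue
  P=X[l==i]; (cx,cy),(w,h),ang=cv2.minAreaRect((P[:,:2]*1000).astype(np.float32))
  print(ce[i],st[i,4],P.mean(0).round(4),cx,cy,w,h,ang,P[:,2].max())
```

```text
steel_bar [0.5631 0.1896 0.1382]
brass_bar [0.5667 0.1236 0.1231]
black_bar [0.5596 0.248  0.1413]
disc [ 0.5454 -0.1439  0.0523]
disc2 [ 0.5695 -0.2001  0.0489]
slot [ 0.5658 -0.1802  0.0104]
table [ 0.4742 -0.0624 -0.0015]
disc [ 0.5402 -0.1829  0.0504]
disc2 [ 0.5872 -0.1569  0.051 ]
steel [0.5695 0.1872 0.122 ]
top 731 [0.55356769 0.10192968 0.12506405] [0.5788187  0.27790002 0.14368407]
scene 447 [0.55384238 0.09860375 0.12517773] [0.58061795 0.27851494 0.14109071]
```

View pics/c1.png

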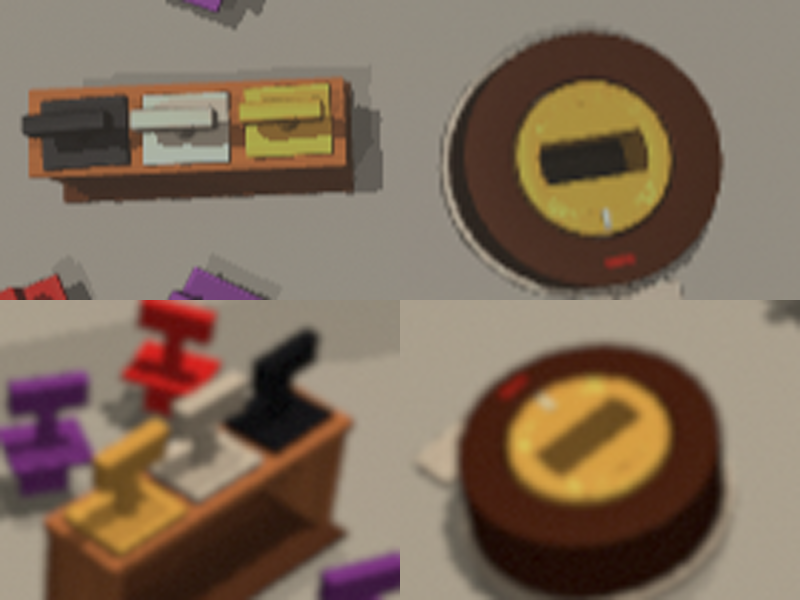

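The crop confirms it: the steel key hangs in the middle hole, upper left tile at (180,125), between the black key (85,130) and the brass key (285,125). The look-alikes are purple or red, so they're out. Next I'll move the wrist camera above the stand.

>>> step_arm:
  targets:
    - [1.6,-2.6,0.6,0,0,-4.3,1]
    - [1.6,-2.6,0.6,0,0,-4.3,1]
    - [1.6,-2.6,0.4,0,0,-4.3,1]
    - [1.6,-2.6,0,0,0,-4.3,1]
    - [1.6,-2.6,0,0,0,-4.3,1]

```text
time: 0.57
position: [0.3586, 0.4563, 0.2387]
tool_rot: [1.253, 2.881, 0.0]
ft_force: [0.1, -0.2, -0.7]
grip_width: 1.0
grip_force: 0.0
```

>>> step_arm:
  targets:
    - [1.6,-2.7,0,0,0,-4.3,1]
    - [1.6,-2.7,0,0,0,-4.3,1]
    - [1.6,-2.7,0,0,0,-4.3,1]
    - [1.6,-2.7,0,0,0,-4.3,1]
    - [1.6,-2.7,0,0,0,-4.3,1]

```text
time: 0.98
position: [0.4384, 0.3211, 0.2384]
tool_rot: [-1.769, -2.596, 0.0]
ft_force: [0.5, 0.6, -0.1]
grip_width: 1.002
grip_force: 0.0
```

>>> step_arm:
  targets:
    - [1.6,-2.7,0,0,0,-4.3,1]
    - [1.6,-2.7,0,0,0,-4.3,1]
    - [1.6,-2.7,0,0,0,-4.3,1]
    - [1.6,-2.7,0,0,0,-4.3,1]
    - [0,0,0,0,0,-4.3,1]

```text
time: 1.4
position: [0.5055, 0.2066, 0.2386]
tool_rot: [2.231, 2.206, -0.002]
ft_force: [-0.3, -0.5, -0.1]
grip_width: 1.001
grip_force: 0.0
```

Run:
```python
from h import *
s=save('wrist','w1'); print(s['position'],s['tool_rot'],s['joint_positions'],s['time'],s['ft_force'])
R=cv2.Rodrigues(np.array(s['tool_rot']))[0]; print('tool y ang',np.degrees(np.arctan2(R[1,1],R[0,1])))
```

```text
[0.50551163 0.2065585  0.23863918] [ 2.23057388e+00  2.20638825e+00 -1.76504114e-03] [-0.72467741  0.08855757  0.30509863  1.69930283 -0.02281646  1.35745394
 -0.42678186] 1.4 [-0.33798556 -0.52074027 -0.0843574 ]
tool y ang -0.6243970248452273
```

View pics/w1.png

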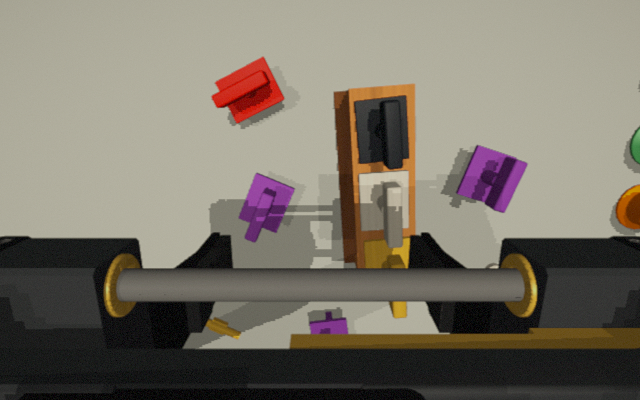

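The wrist picture shows the steel bar at (394,213) with its collar around (383,200), the black bar at (392,133), and the brass bar at (398,285), partly hidden. I'll measure from the cloud here and in the top and scene views.

```bash
cat >> h.py <<'E'
def rect(P): 
    (cx,cy),(w,h),a=cv2.minAreaRect((P[:,:2]*1000).astype(np.float32))
    if w>h: w,h,a=h,w,a-90
    return 'c %.1f %.1f  w %.1f h %.1f  longaxis-from-y %.1f z %.4f n %d'%(cx,cy,w,h,(a+90)%180-90,np.median(P[:,2]),len(P))
E
python3 - <<'E'
from h import *
for n,f in(('wrist','w1'),('top','top0'),('scene','scene0')):
  C=cloud(n,f); im=np.load(f'pics/{f}.npz')['im']; hsv=cv2.cvtColor(im,cv2.COLOR_RGB2HSV).astype(int)
  box=(C[...,0]>.52)&(C[...,0]<.62)&(C[...,1]>.15)&(C[...,1]<.225)&(hsv[...,1]<70)&(hsv[...,2]>90)
  b=box&(C[...,2]>.128); c=box&(C[...,2]>.082)&(C[...,2]<.1)
  for q,m in(('bar',b),('collar',c)):
    if m.sum()>5: print(n,q,rect(C[m]), C[m].min(0).round(4),C[m].max(0).round(4))
  # blacks etc by bar
  m=(C[...,2]>.13)&(C[...,0]>.52)&(C[...,0]<.62)&(C[...,1]>.08)&(C[...,1]<.3)
  print('all bars',rect(C[m]))
# lock from top/scene
for n,f in(('top','top0'),('scene','scene0')):
  C=cloud(n,f); im=np.load(f'pics/{f}.npz')['im']; hsv=cv2.cvtColor(im,cv2.COLOR_RGB2HSV).astype(int)
  rg=(abs(C[...,0]-.566)<.06)&(abs(C[...,1]+.175)<.06)
  m=rg&(C[...,2]>.045)&(C[...,2]<.056)&(hsv[...,1]>100)&(hsv[...,2]>120)&(hsv[...,0]>12)
  (x,y),rr=cv2.minEnclosingCircle((C[m][:,:2]*1000).astype(np.float32)); print(n,'disc',x,y,rr,np.median(C[m][:,2]))
  m=rg&(C[...,2]<.04)&(np.hypot(C[...,0]-.566,C[...,1]+.176)<.034)
  if m.sum()>5:print(' slotpts',rect(C[m]))
E
```

```text
wrist bar c 558.9 191.5  w 20.3 h 52.4  longaxis-from-y 2.5 z 0.1374 n 955 [0.5485 0.1655 0.1281] [0.5701 0.2176 0.2859]
wrist collar c 564.7 190.7  w 45.7 h 54.0  longaxis-from-y 3.7 z 0.0895 n 1795 [0.5409 0.1625 0.0824] [0.5879 0.2181 0.0963]
all bars c 572.0 192.8  w 72.3 h 173.3  longaxis-from-y 19.9 z 0.3307 n 39424
top bar c 565.7 190.5  w 12.1 h 49.5  longaxis-from-y 3.6 z 0.1392 n 222 [0.5583 0.1656 0.129 ] [0.5725 0.2153 0.1427]
top collar c 569.1 193.2  w 52.3 h 58.5  longaxis-from-y 4.4 z 0.0915 n 498 [0.5423 0.1633 0.0836] [0.5962 0.2243 0.0958]
all bars c 566.4 189.8  w 13.8 h 176.4  longaxis-from-y 4.5 z 0.1393 n 685
scene bar c 567.8 182.9  w 13.6 h 64.3  longaxis-from-y 4.3 z 0.1366 n 122 [0.5594 0.1512 0.128 ] [0.575  0.2148 0.1402]
scene collar c 565.2 192.9  w 43.0 h 63.0  longaxis-from-y 1.8 z 0.0899 n 222 [0.5439 0.1613 0.0826] [0.5872 0.224  0.0997]
all bars c 566.7 189.3  w 15.2 h 178.7  longaxis-from-y 4.3 z 0.1368 n 346
top disc 561.7427368164062 -172.06724548339844 35.6157341003418 0.050628794112536624
 slotpts c 571.0 -174.4  w 40.9 h 42.2  longaxis-from-y -65.8 z 0.0103 n 257
scene disc 559.01806640625 -172.61044311523438 39.03179931640625 0.049074966841174905
 slotpts c 550.0 -176.5  w 13.1 h 60.0  longaxis-from-y -4.9 z 0.0321 n 121
```

Steel key: centre about (565, 190.5) mm, bar yaw about +4°, bar top at 139 mm. I'll descend with the grasp point at bar height.

>>> step_arm:
  targets:
    - [3.0,-0.8,0,0,0,4.6,1]
    - [2.95,-0.8,0,0,0,0,1]
    - [0,0,-2.5,0,0,0,1]
    - [0,0,-2.5,0,0,0,1]
    - [0,0,-2.0,0,0,0,1]

```text
time: 1.87
position: [0.5607, 0.1994, 0.1665]
tool_rot: [-2.123, -2.314, 0.002]
ft_force: [1.0, 0.5, -1.4]
grip_width: 0.999
grip_force: 0.0
```

>>> step_arm:
  targets:
    - [0,0,-2.0,0,0,0,1]
    - [0,0,-2.0,0,0,0,1]
    - [0,0,-1.2,0,0,0,1]
    - [0,0,-0.9,0,0,0,1]
    - [0,0,0,0,0,0,1]

```text
time: 2.28
position: [0.56, 0.1988, 0.1056]
tool_rot: [-2.124, -2.313, 0.005]
ft_force: [-0.8, -0.2, 1.4]
grip_width: 1.0
grip_force: 0.0
```

>>> step_arm:
  targets:
    - [0,0,0,0,0,0,0.1]
    - [0,0,0,0,0,0,0.1]
    - [0,0,0,0,0,0,0.1]
    - [0,0,0,0,0,0,0.1]
    - [0,0,0,0,0,0,0.1]
  force: 30

```text
time: 2.7
position: [0.5619, 0.1988, 0.1084]
tool_rot: [2.126, 2.312, 0.002]
ft_force: [0.1, -0.3, 0.7]
grip_width: 0.709
grip_force: 0.0
```

>>> step_arm:
  targets:
    - [0,0,0,0,0,0,0.0]
    - [0,0,0,0,0,0,0.0]
    - [0,0,0,0,0,0,0.0]
    - [0,0,0,0,0,0,0.0]
    - [0,0,0,0,0,0,0.0]
  force: 30

```text
time: 3.12
position: [0.5614, 0.1986, 0.1076]
tool_rot: [2.127, 2.312, -0.0]
ft_force: [-0.2, 0.6, -0.7]
grip_width: 0.328
grip_force: 0.0
```

The row caps left me 8 mm off in y. I'll correct that while the fingers are still open.

>>> step_arm:
  targets:
    - [0.2,-0.4,0,0,0,0,0.32]
    - [0.15,-0.4,0,0,0,0,0.32]
    - [0,0,0,0,0,0,0.2]
    - [0,0,0,0,0,0,0.0]
    - [0,0,0,0,0,0,0.0]

```text
time: 3.53
position: [0.5649, 0.1905, 0.1075]
tool_rot: [-2.127, -2.312, 0.0]
ft_force: [-1.0, -0.4, 0.3]
grip_width: 0.178
grip_force: 0.4
```

>>> step_arm:
  targets:
    - [0,0,0,0,0,0,0.0]
    - [0,0,0,0,0,0,0.0]
    - [0,0,0,0,0,0,0.0]
    - [0,0,0,0,0,0,0.0]
    - [0,0,0,0,0,0,0.0]

```text
time: 3.95
position: [0.5648, 0.1905, 0.1076]
tool_rot: [-2.127, -2.312, 0.0]
ft_force: [-1.2, -0.7, 0.9]
grip_width: 0.143
grip_force: 30.0
```

>>> step_arm:
  targets:
    - [0,0,0.8,0,0,0,0.0]
    - [0,0,1.5,0,0,0,0.0]
    - [0,0,2.0,0,0,0,0.0]
    - [0,0,2.0,0,0,0,0.0]
    - [0,0,2.0,0,0,0,0.0]

```text
time: 4.37
position: [0.5648, 0.1908, 0.1917]
tool_rot: [-2.126, -2.313, -0.0]
ft_force: [0.6, 0.0, -1.7]
grip_width: 0.145
grip_force: 30.0
```

>>> step_arm:
  targets:
    - [0,0,2.0,0,0,0,0.0]
    - [0,0,1.0,0,0,0,0.0]
    - [0,-1,0,0,0,0,0.0]
    - [0,-2,0,0,0,0,0.0]
    - [0,-2,0,0,0,0,0.0]

```text
time: 4.78
position: [0.5642, 0.14, 0.2193]
tool_rot: [-2.124, -2.314, 0.002]
ft_force: [0.3, -0.6, -2.0]
grip_width: 0.146
grip_force: 30.0
```

>>> step_arm:
  targets:
    - [0,-3,0,0,0,0,0.0]
    - [0,-3,0,0,0,0,0.0]
    - [0,-3,0,0,0,0,0.0]
    - [0,-3,0,0,0,0,0.0]
    - [0,-3,0,0,0,0,0.0]

```text
time: 5.2
position: [0.5638, -0.0117, 0.2191]
tool_rot: [-2.127, -2.311, 0.003]
ft_force: [0.4, 0.2, -2.1]
grip_width: 0.141
grip_force: 30.0
```

Run:
```python
from h import *
s=save('wrist','w2'); save('top','top2'); print(s['position'],s['tool_rot'],s['joint_positions'])
a=cv2.imread('pics/top2.png')[150:290,300:500]
cv2.imwrite('pics/c2.png',np.hstack([cv2.resize(cv2.imread('pics/w2.png'),(480,300)),cv2.resize(a,(320,300))]))
```

```text
[ 0.56376102 -0.01171374  0.21913021] [-2.12654418 -2.31088795  0.00257128] [-0.45020526  0.14429469  0.46984476  1.68920692 -0.06668062  1.32601786
  0.11478187]
```

View pics/c2.png

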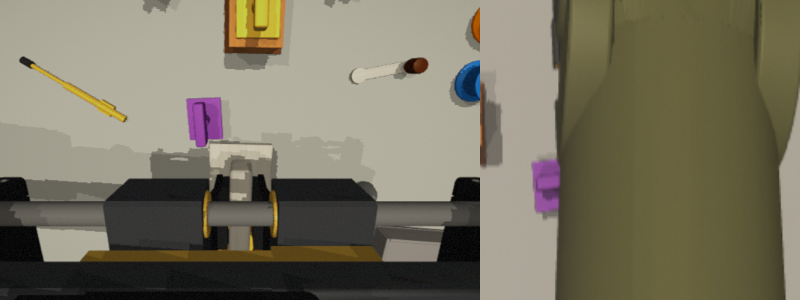

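The steel key is held upright, and its collar is visible at (240,155) in the left tile. Next I'll refine the lock pose from the slot corners read in the first crop, both views.

Run:
```python
from h import *
T=[(395+(x-400)/4-.4,175+y/4-.4) for x,y in((540,147),(643,130),(648,167),(545,185))]
S=[(195+(x-400)/4.348-.4,235+(y-300)/4.348-.4) for x,y in((620,398),(640,415),(560,475),(537,455))]
for n,Q in(('top',T),('scene',S)):
  P=np.array([onz(n,n+'0',q,.05) for q in Q]); print(n,rect(P)); 
for n,f in(('top','top0'),('scene','scene0')):
  im=np.load(f'pics/{f}.npz')['im']; hsv=cv2.cvtColor(im,cv2.COLOR_RGB2HSV).astype(int)
  m=((hsv[...,1]>90)&(hsv[...,2]>130)&(hsv[...,0]>14)&(hsv[...,0]<35)).astype(np.uint8)
  k,l,st,ce=cv2.connectedComponentsWithStats(m); c=np.array((442,215) if n=='top' else (239,267))
  i=min([j for j in range(1,k) if st[j,4]>150],key=lambda j:np.hypot(*(ce[j]-c))); 
  pts=np.argwhere(l==i)[:,::-1]; h=cv2.convexHull(pts.astype(np.float32))[:,0]
  P=np.array([onz(n,f,q,.05) for q in h])[:,:2]
  A=np.c_[2*P,np.ones(len(P))]; x=np.linalg.lstsq(A,(P**2).sum(1),rcond=None)[0]; print(n,st[i],'disc',x[:2],np.sqrt(x[2]+x[0]**2+x[1]**2))
```

```text
top c 561.3 -172.3  w 17.7 h 49.6  longaxis-from-y 10.8 z 0.0500 n 4
scene c 561.0 -171.8  w 16.4 h 47.6  longaxis-from-y 7.5 z 0.0500 n 4
top [424 196  39  38 839] disc [ 0.56129195 -0.17192506] 0.034934617233299756
scene [220 253  37  28 705] disc [ 0.5607945  -0.17276893] 0.03638182171613502
```

Both views agree on the lock: centre about (561, -172) mm, slot yaw about +9°. Moving above it.

>>> step_arm:
  targets:
    - [0,-3,0,0,0,1,0.0]
    - [0,-3,0,0,0,1,0.0]
    - [-0.1,-3,0,0,0,1,0.0]
    - [-0.1,-3,0,0,0,1,0.0]
    - [-0.1,-3,0,0,0,0.5,0.0]

```text
time: 5.72
position: [0.5608, -0.1609, 0.2193]
tool_rot: [-2.032, -2.394, 0.001]
ft_force: [0.5, -0.2, -2.0]
grip_width: 0.14
grip_force: 30.0
```

>>> step_arm:
  targets:
    - [0,-1.0,-1.5,0,0,0,0.0]
    - [0,0,-2.5,0,0,0,0.0]
    - [0,0,-2.5,0,0,0,0.0]
    - [0,0,-2.0,0,0,0,0.0]
    - [0,0,0,0,0,0,0.0]

```text
time: 6.13
position: [0.5577, -0.1685, 0.1298]
tool_rot: [-2.029, -2.387, 0.008]
ft_force: [-1.5, 0.5, -2.2]
grip_width: 0.147
grip_force: 30.0
```

Run:
```python
from h import *
s=save('scene','s3'); save('wrist','w3');print(s['position'],s['tool_rot'],s['ft_force'])
r=np.array(s['tool_rot']);print('tool y yaw',2*np.degrees(np.arctan2(r[1]*np.sign(r[0]),abs(r[0])))-90)
C=cloud('wrist','w3');im=np.load('pics/w3.npz')['im'];hsv=cv2.cvtColor(im,cv2.COLOR_RGB2HSV)
m=(abs(C[...,2]-(s['position'][2]-.1076+.091))<.005)&(hsv[...,1]<70)&(hsv[...,2]>90)&(np.hypot(C[...,0]-.561,C[...,1]+.172)<.05)
print(rect(C[m]),C[m].min(0),C[m].max(0))
cv2.imwrite('pics/c3.png',cv2.resize(cv2.imread('pics/s3.png')[150:330,140:380],(800,600)))
```

```text
[ 0.55773932 -0.16854048  0.12984776] [-2.02927141 -2.38711297  0.00840618] [-1.46402761  0.50915764 -2.22960515]
tool y yaw 9.264645851891515
c 558.0 -159.8  w 36.0 h 44.0  longaxis-from-y -82.0 z 0.1143 n 3169 [ 0.5342183  -0.18057232  0.10879521] [ 0.58193977 -0.13946945  0.11629172]
```

View pics/c3.png

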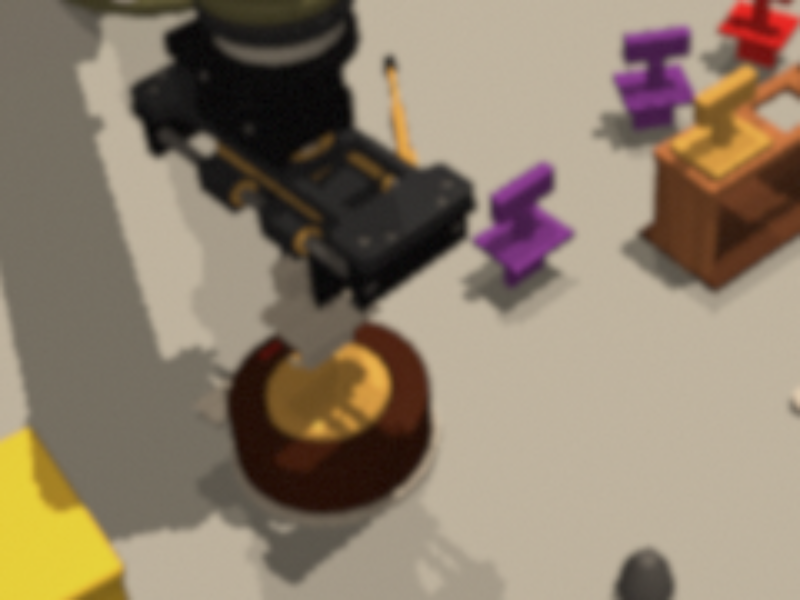

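The key hangs vertically just above the disc, which is at (325,390) in the crop. It is centred on the TCP within about 1 mm. I'll correct by 3 mm in x and y, then insert.

>>> step_arm:
  targets:
    - [0.3,-0.3,0,0,0,0,0.0]
    - [0,0,-0.6,0,0,0,0.0]
    - [0,0,-0.6,0,0,0,0.0]
    - [0,0,-0.6,0,0,0,0.0]
    - [0,0,0,0,0,0,0.0]

```text
time: 6.65
position: [0.5641, -0.172, 0.1163]
tool_rot: [-2.033, -2.393, 0.001]
ft_force: [-0.0, 0.2, -1.9]
grip_width: 0.145
grip_force: 30.0
```

>>> step_arm:
  targets:
    - [-0.3,0,0,0,0,0,0.0]
    - [0,0,-0.6,0,0,0,0.0]
    - [0,0,-0.6,0,0,0,0.0]
    - [0,0,-0.5,0,0,0,0.0]
    - [0,0,0,0,0,0,0.0]

```text
time: 7.07
position: [0.561, -0.172, 0.0991]
tool_rot: [-2.033, -2.393, 0.002]
ft_force: [0.5, -0.5, -0.9]
grip_width: 0.143
grip_force: 30.0
```

>>> step_arm:
  targets:
    - [0,0,-0.6,0,0,0,0.0]
    - [0,0,-0.6,0,0,0,0.0]
    - [0,0,-0.6,0,0,0,0.0]
    - [0,0,-0.5,0,0,0,0.0]
    - [0,0,0,0,0,0,0.0]

```text
time: 7.48
position: [0.561, -0.1721, 0.0761]
tool_rot: [-2.033, -2.393, 0.002]
ft_force: [-0.7, 0.8, -1.9]
grip_width: 0.143
grip_force: 30.0
```

>>> step_arm:
  targets:
    - [0,0,-0.1,0,0,0,0.0]
    - [0,0,-0.1,0,0,0,0.0]
    - [0,0,-0.05,0,0,0,0.0]
    - [0,0,0,0,0,0,0.0]
    - [0,0,0,0,0,0,0.0]

```text
time: 7.9
position: [0.5621, -0.1724, 0.0753]
tool_rot: [2.034, 2.394, 0.001]
ft_force: [-0.4, -0.8, -1.4]
grip_width: 0.143
grip_force: 30.0
```

>>> step_arm:
  targets:
    - [0,0,-0.1,0,0,0,0.0]
    - [0,0,-0.1,0,0,0,0.0]
    - [0,0,0,0,0,0,0.0]
    - [0,0,0,0,0,0,0.0]
    - [0,0,0,0,0,0,0.0]

```text
time: 8.32
position: [0.562, -0.1724, 0.0731]
tool_rot: [2.034, 2.394, 0.0]
ft_force: [0.1, -0.4, -1.7]
grip_width: 0.142
grip_force: 30.0
```

>>> step_arm:
  targets:
    - [0,0,-0.1,0,0,0,0.0]
    - [0,0,-0.05,0,0,0,0.0]
    - [0,0,0,0,0,0,0.0]
    - [0,0,0,0,0,0,0.0]
    - [0,0,0,0,0,0,0.0]

```text
time: 8.73
position: [0.5622, -0.1725, 0.0725]
tool_rot: [2.034, 2.394, 0.001]
ft_force: [-1.8, 0.2, 5.9]
grip_width: 0.142
grip_force: 30.0
```

The collar is in contact at +6 N at the predicted height, so the key is home. Turning clockwise.

>>> step_arm:
  targets:
    - [0,0,0,0,0,-5,0.0]
    - [0,0,0,0,0,-5,0.0]
    - [0,0,0,0,0,-5,0.0]
    - [0,0,0,0,0,-5,0.0]
    - [0,0,0,0,0,-5,0.0]
  force: 45

```text
time: 9.15
position: [0.5623, -0.1734, 0.0725]
tool_rot: [2.507, 1.89, 0.0]
ft_force: [-2.6, -1.9, 4.4]
grip_width: 0.135
grip_force: 45.0
```

>>> step_arm:
  targets:
    - [0,0,0,0,0,-5,0.0]
    - [0,0,0,0,0,-5,0.0]
    - [0,0,0,0,0,-5,0.0]
    - [0,0,0,0,0,0,0.0]
    - [0,0,0,0,0,0,0.0]

```text
time: 9.57
position: [0.5623, -0.1737, 0.0725]
tool_rot: [2.729, 1.553, 0.0]
ft_force: [-1.1, -1.0, 4.9]
grip_width: 0.137
grip_force: 45.0
```

Run:
```python
from h import *
s=ctrl.get_state();print(s['position'],s['ft_force'],s['torque'],s['joint_positions'])
r=np.array(s['tool_rot']);print('tool y yaw',2*np.degrees(np.arctan2(r[1]*np.sign(r[0]),abs(r[0])))-90)
```

```text
[ 0.56227919 -0.17372388  0.07245451] [-1.12704477 -0.97917519  4.94218424] [-0.4865987   0.48204304 -0.04354205] [-0.3082322   0.36183451  0.6728045   1.80193981 -0.25362233  1.06410144
 -0.0792003 ]
tool y yaw -30.720667734744545
```

>>> step_arm:
  targets:
    - [0,0,0,0,0,-5,0.0]
    - [0,0,0,0,0,-5,0.0]
    - [0,0,0,0,0,-5,0.0]
    - [0,0,0,0,0,-5,0.0]
    - [0,0,0,0,0,-5,0.0]

```text
time: 9.98
position: [0.5625, -0.1736, 0.0725]
tool_rot: [3.002, 0.92, 0.002]
ft_force: [-0.2, -1.5, 4.1]
grip_width: 0.138
grip_force: 45.0
```

>>> step_arm:
  targets:
    - [0,0,0,0,0,-5,0.0]
    - [0,0,0,0,0,-5,0.0]
    - [0,0,0,0,0,-5,0.0]
    - [0,0,0,0,0,-5,0.0]
    - [0,0,0,0,0,0,0.0]

```text
time: 10.4
position: [0.5628, -0.1733, 0.0725]
tool_rot: [3.116, 0.387, 0.003]
ft_force: [-0.5, -1.0, 4.4]
grip_width: 0.138
grip_force: 45.0
```

Run:
```python
from h import *
s=save('scene','s4');print(s['position'],s['ft_force'],s['torque'])
r=np.array(s['tool_rot']);print('tool y yaw',2*np.degrees(np.arctan2(r[1]*np.sign(r[0]),abs(r[0])))-90)
cv2.imwrite('pics/c4.png',cv2.resize(cv2.imread('pics/s4.png')[190:320,160:333],(800,600)))
```

```text
[ 0.56282898 -0.17333074  0.07247943] [-0.5069218  -1.01608916  4.36329476] [-0.26652203  0.26145825 -0.04545846]
tool y yaw -75.84044558359417
```

View pics/c4.png

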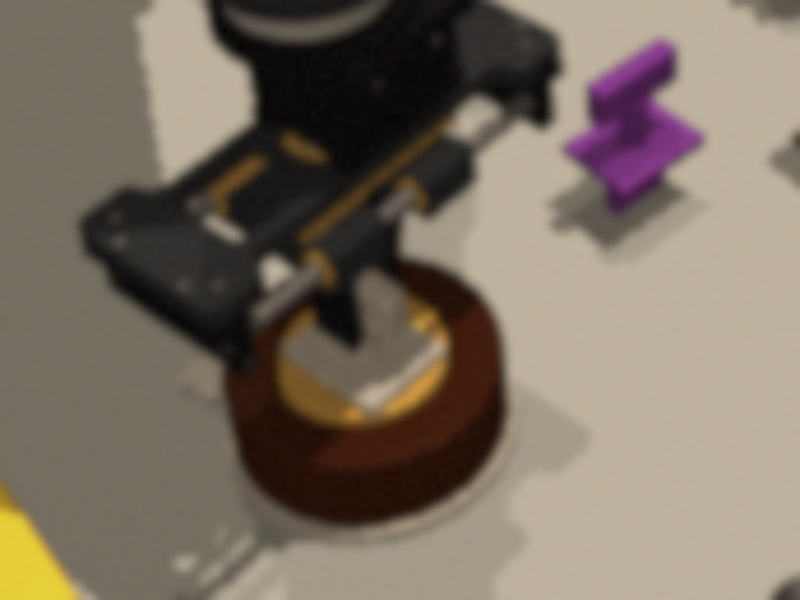

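The collar lies flat on the brass disc at (370,350) and has turned with the gripper. That's 85° in all, so the lock should be at about 1.05 rad. Releasing.

>>> step_arm:
  targets:
    - [0,0,0.1,0,0,0,0.0]
    - [0,0,0,0,0,0,0.6]
    - [0,0,0,0,0,0,0.6]
    - [0,0,0,0,0,0,0.6]
    - [0,0,0,0,0,0,0.6]

```text
time: 10.87
position: [0.5618, -0.1721, 0.0723]
tool_rot: [-3.117, -0.391, 0.001]
ft_force: [0.3, 1.0, -0.4]
grip_width: 0.36
grip_force: 0.0
```

>>> step_arm:
  targets:
    - [0,0,0,0,0,0,0.6]
    - [0,0,0,0,0,0,0.6]
    - [0,0,0,0,0,0,0.6]
    - [0,0,0,0,0,0,0.6]
    - [0,0,0,0,0,0,0.6]

```text
time: 11.28
position: [0.5619, -0.1724, 0.0726]
tool_rot: [3.117, 0.391, -0.0]
ft_force: [-0.7, 0.4, 1.3]
grip_width: 0.594
grip_force: 0.0
```

>>> step_arm:
  targets:
    - [0,0,0.5,0,0,0,0.6]
    - [0,0,1,0,0,0,0.6]
    - [0,0,2,0,0,0,0.6]
    - [0,0,2,0,0,0,0.6]
    - [0,0,2,0,0,0,0.6]

```text
time: 11.7
position: [0.562, -0.1727, 0.1493]
tool_rot: [3.117, 0.39, 0.001]
ft_force: [0.6, -0.0, -0.4]
grip_width: 0.601
grip_force: 0.0
```

>>> step_arm:
  targets:
    - [-2,0,2,0,0,0,0.6]
    - [-3,0,2,0,0,0,0.6]
    - [-3,0,1,0,0,0,0.6]
    - [-3,0,0,0,0,0,0.6]
    - [0,0,0,0,0,0,0.6]

```text
time: 12.12
position: [0.4477, -0.1737, 0.1991]
tool_rot: [-3.112, -0.385, -0.005]
ft_force: [0.4, -0.4, -0.8]
grip_width: 0.6
grip_force: 0.0
```

Run:
```python
from h import *
s=save('scene','s5');save('top','top5');print(s['position'],s['ft_force'])
cv2.imwrite('pics/c5.png',np.hstack([cv2.resize(cv2.imread('pics/s5.png')[130:330,180:440],(520,400)),cv2.resize(cv2.imread('pics/top5.png')[175:255,395:451+0],(280,400))]))
C=cloud('scene','s5')
d=np.hypot(C[...,0]-.561,C[...,1]+.172)
m=(d<.045)&(C[...,2]>.095)&(C[...,2]<.11); print('bar',m.sum() and rect(C[m]))
m=(d<.04)&(C[...,2]>.0535)&(C[...,2]<.06); print('collar',m.sum() and rect(C[m]))
```

```text
[ 0.44773271 -0.1737156   0.19907096] [ 0.38044516 -0.42294013 -0.79440259]
bar c 563.8 -172.0  w 13.9 h 51.0  longaxis-from-y -76.1 z 0.1025 n 170
collar c 564.0 -172.3  w 44.6 h 54.8  longaxis-from-y -76.0 z 0.0554 n 331
```

View pics/c5.png

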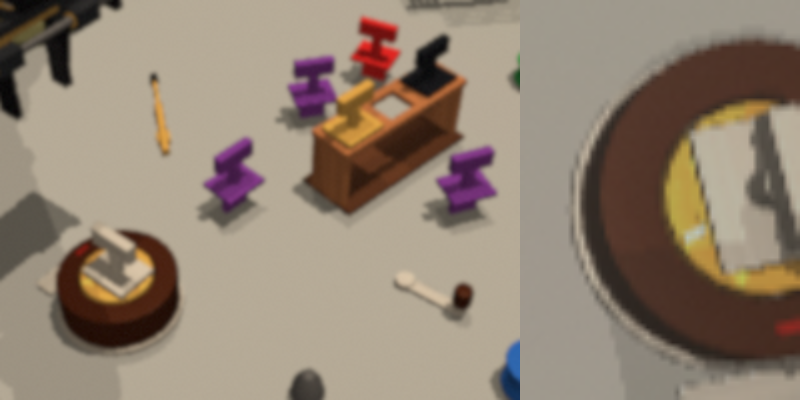

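The key stands upright in the lock, with its bar at yaw -76° and centred within 3 mm. The white mark on the disc moved from the bottom to the left, about 70° clockwise. The other two keys hang untouched in the stand and the robot is clear, so I'm handing in.

```bash
python3 -c "
from bench import ctrl
print(ctrl.close_job())"
```

```text
the job is handed in; nothing more can be done
None
```

The flat-bladed steel key stands fully home in the lock, which is turned clockwise about 70° (roughly 1.2 rad, read from the disc's mark); the other two keys were never touched, and I handed the job in at about 12 s, but the hand-in returned no verdict.

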